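# Prime the glue dispenser and set its feed screw

### The job

Get the bench glue dispenser ready for gluing caps: first prime it by pushing its red-ended lever all the way down and letting it spring back up, at least three full strokes. Then turn the brass thumbscrew clockwise until it seats, back it off a quarter turn from there, and finish still holding the thumbscrew between the fingers at that setting. Do not disturb the cap dish, the glitter jar or the glue tube.

Things in the scene. Friction and masses are not known exactly. Their poses are not given: they have to be found in the camera images.
- dispenser: Glue dispenser bolted to the table (place and yaw vary): green base 76 x 170 x 12 mm; in the middle a green pump body carrying the lever; amber reservoir under the lever; at the -y end an aluminium block with white dial and thumbscrew. Origin on the table under the pump body, z up; +y points along the lever towards its red paddle; outlet nozzle on the -x side. Only the lever rises above 130 mm.
- lever_arm (a joint): Lever angle, rad: 0 = up (rest), grows as the paddle is pushed down, stop at 0.60 (fully down). Pivot: level, along the dispenser's x, 6 mm to -y of the dispenser's origin, 115 mm above the table. A spring brings it back up by itself; pushing at the paddle takes about 3 N at the top, 8 N at the bottom.
- paddle_top (a point): Centre of the upper face of the red paddle at the lever's end (34 mm across, 44 mm along the lever, 14 mm thick). Push it down from above. Lever up: 160 mm above the table, 105 mm to +y of the dispenser's origin, face sloping 0.33 rad, rising away from the pivot; fully down: 90 mm above the table, 112 mm to +y, sloping 0.27 rad the other way.
- wing (a joint): Thumbscrew angle, rad: grows as it is turned clockwise seen from above (closing); seats against a hard stop at 2.60. Opens to 0, also a hard stop. Stays where it is left (friction 0.06 N m). Does not rise or sink as it turns. A quarter turn back from seated is 1.03.
- wing_grip (a point): Middle of the thumbscrew's flat brass wing, on its upright axis: 117 mm above the table, 70 mm to -y of the dispenser's origin. Wing: upright bar 44 mm long, 10 mm thick, from 104 to 130 mm above the table; red dot on top at one end. Below: hub 19 mm wide, white dial face at 74 mm. The frame turns with the screw: x along the wing to the red dot, y across its thickness (pinch along y), z up.
- cap_press: Obstacle, fixed, always in the same place: a heavy green hand press with a red lever knob, left of the dispenser. Origin under its middle on the table; it takes up 204 x 110 mm (x, y, turned with its frame) and is 366 mm high. Pass over it (fingertips above 400 mm) or round it.
- dish_mid (a point): Bystander: the middle of a small open white dish of gold caps, 82 mm across, 20 mm high (loose).
- jar_mid (a point): Bystander: the middle of a small glitter jar with a white lid, 41 mm across, 55 mm high (loose).
- tube_mid (a point): Bystander: the middle of a lying white glue tube with a blue cap, 190 x 56 x 38 mm (loose).

How it is judged:
On the way, in this order (a step that is already met when the one before it is completed fails the run):
1. the lever is pushed right down (first stroke) (value of joint lever_arm above 0.52 rad), for 0.05 s.
2. the lever has come back up (first stroke) (value of joint lever_arm below 0.08 rad), for 0.05 s.
3. the lever is pushed right down (second stroke) (value of joint lever_arm above 0.52 rad), for 0.05 s.
4. the lever has come back up (second stroke) (value of joint lever_arm below 0.08 rad), for 0.05 s.
5. the lever is pushed right down (third stroke) (value of joint lever_arm above 0.52 rad), for 0.05 s.
6. the lever has come back up (third stroke) (value of joint lever_arm below 0.08 rad), for 0.05 s.
7. the thumbscrew is turned clockwise until it seats (value of joint wing above 2.52 rad and value of joint lever_arm below 0.08 rad), for 0.1 s.
At the end, for the whole second after the job is handed in: After three full lever strokes and seating, the thumbscrew stands a quarter turn (1.57 rad, within 0.23 rad) open from its seat, still, gripped between the fingers (over 3 N) at its wing; the lever is up; dish, jar and tube are within 30 mm of where they stood (value of joint wing between 0.8 and 1.26 rad and velocity of joint wing between -0.05 and 0.05 rad/s and contact force between the fingers and wing above 3 N and distance between the grasp point and wing_grip below 0.035 m and value of joint lever_arm below 0.08 rad and distance of each of dish_mid, jar_mid, tube_mid from where it was at the start of the episode below 0.03 m); the arm keeps its last pose, push and grip.
It fails at once if the dish, the jar or the glue tube is knocked away (distance of any of dish_mid, jar_mid, tube_mid from where it was at the start of the episode above 0.03 m).
It also fails if it takes over 64 s, if anything falls off the work surface, if the arm or the gripper's body presses on something with over 40 N, if the wrist force passes 120 N, or if a joint passes its speed limit or range.

### The arm

A 6-joint arm with a two-finger parallel gripper is mounted at the origin on a cart in front of the work surface, level with it; the furniture and walls round the work are solid. World frame = base frame: x ahead of the robot, y to its left, z up, the work surface at z = 0. Lengths are in m, angles in rad, forces in N, time in s.
With the tool pointing down it reaches from about 0.35 to 0.85 m from the base axis. Payload 8.1 kg.
Tool frame: the origin (TCP) lies between the finger pads; the fingertips stand 14 mm ahead of it and the grasp point (between the pads) lies 5 mm behind it; z points along the fingers, y is the line along which they close (so a half turn about z gives the same grasp; the last joint's range is limited). The gripper opens to 93 mm and grips with 3 to 60 N. Pads are 15 mm wide; open, the fingers measure 128 mm over their backs; the gripper's body (75 mm by 188 mm) begins 65 mm behind the grasp point.
Start: joints at [-1.366, 0.13, 1.488, -0, 1.523, -0.085], TCP at [0.171, -0.575, 0.233] pointing down, gripper open.
Joint ranges: [-2.96, 2.96], [-0.89, 2.26], [0.02, 2.5], [-1.34, 4.48], [0, 2.73], [-2.66, 2.66]. Speed limits (rad/s): [2.39, 2.39, 2.79, 3.14, 3.14, 3.14].

### API

Orientations are given as a rotation vector (axis times angle).
In Python, from plant import robot gives the robot as it stands.
- The arm moves only by the tool arm_command, never from a script. Its argument "targets" is a list of rows, each an object of numbers: "x", "y", "z": the shift along the world's x, y, z in units of 500 mm (1.0 is 500 mm); "rx", "ry", "rz": the turn, a rotation vector about the world's x, y, z in units of 2 rad (1.0 is 2 rad); "claw": the closure in counts, from 0 (fully open) to 255 (shut). In form: [{"x": .., "y": .., "z": .., "rx": .., "ry": .., "rz": .., "claw": ..}, ...]. A call has 1 to 10 rows; each row is the pose to reach, as a shift and turn from the pose commanded when the call began; what a row does not reach only later rows make up. A row lasts 1/12 s, in which the tool goes at most 41.7 mm and 7.16 degrees, less where a joint would pass 70% of its speed; a pose out of reach is approached as far as the arm can. A call with a number of a shift or a turn outside -1 to 1 is refused whole. A call with a gripper value outside its range is refused whole. The fingers move at their own pace and stop on an object; "squeeze" is the grip in N (left out, the last holds). Time passes only in rows, so rows that repeat a pose let the fingers close. It gives the time, the measured TCP pose, the force, the opening and the grip force at its end, in the units of the state.
- robot.read_state(): the state, without advancing time (a new reading comes with each control period).
- robot.read_camera(name): name is "scene" or "top" or "wrist"; returns (picture, depth): 400x640x3 uint8, red, green, blue; 400x640 float32, m along the optical axis (not along the pixel's ray), 0 where there is no reading.
- robot.get_calibration(name): a dict with "intrinsics" (3x3 intrinsics, pixels), "origin" and "orientation" of the camera in the world. Camera axes: x right, y up, looking along -z (the intrinsics and any distortion apply to the point x, -y, -z); pixel columns grow to the right and rows downward; lengths in m; the calibration is good to about 2 mm. A picture is of the moment at which its call begins: read the wrist's pose just before it. get_calibration takes no time and is no camera call; for the wrist camera it gives the pose at the moment of the call.
- robot.close_job(): hands the job in; it is judged then, once.
The state is a dict: "t": time; "q": joint angles; "dq": joint speeds; "joint_torque": joint torques, N m; "tool_pos": TCP position; "orientation": TCP orientation; "force": force on the tool from outside, world axes, zero at the start; "wrist_torque": the same for the moment, N m; "opening": finger opening in m; "gripper_force": force on a finger pad.
Only numpy, scipy, OpenCV 4.12 (cv2) and the standard library are available. Lean on these libraries where they do the work, as an engineer would, in place of code of your own. Each camera call takes 0.05 s, during which the arm holds its last target. There are 200 camera calls.

## Working session

There is one attempt and no reset: what is moved stays moved. The work goes in short steps, Python scripts to look and compute and a tool call to move; the robot and the scene stay as the last step left them, time stands still between calls to the robot, and variables do not carry over. Pictures are saved under pics/ and viewed, at most 10 in all, crops included, and the job is handed in when it is done.

Besides the shell and the picture viewer there is one more tool, called after "Request:" in YAML: its name, and indented under it one key for each argument. arm_command: Moves the arm, as the interface text tells. Shifts and turns lie within -1 to 1; 1 stands for 500 mm of shift or 2 rad of turn. Its arguments: {"type":"object","properties":{"targets":{"type":"array","items":{"type":"object","properties":{"x":{"type":"number","minimum":-1,"maximum":1},"y":{"type":"number","minimum":-1,"maximum":1},"z":{"type":"number","minimum":-1,"maximum":1},"rx":{"type":"number","minimum":-1,"maximum":1},"ry":{"type":"number","minimum":-1,"maximum":1},"rz":{"type":"number","minimum":-1,"maximum":1},"claw":{"type":"number"}}}},"squeeze":{"type":"number"}},"required":["targets"]}

```bash
mkdir -p pics; cat > h.py <<'E'
import numpy as np, cv2
from plant import robot
def save(name,img): cv2.imwrite('pics/'+name,cv2.cvtColor(img,cv2.COLOR_RGB2BGR))
def cloud(d,c):
    K=np.array(c['intrinsics']);v,u=np.mgrid[:d.shape[0],:d.shape[1]]
    p=np.stack([(u-K[0,2])/K[0,0]*d,-(v-K[1,2])/K[1,1]*d,-d],-1)
    R=np.array(c['orientation'])
    if R.shape!=(3,3): R=cv2.Rodrigues(R.astype(float))[0]
    return p@R.T+np.array(c['origin'])
E
python3 - <<'E'
from h import *
for n in('top','scene'):
    c=robot.get_calibration(n);im,d=robot.read_camera(n);save(n+'0.png',im);np.savez(n+'0.npz',im=im,d=d,p=cloud(d,c));print(n,c)
print(robot.read_state())
E
```

```text
top {'intrinsics': array([[398.15348063,   0.        , 316.30875365],
       [  0.        , 398.15348063, 202.81173787],
       [  0.        ,   0.        ,   1.        ]]), 'origin': array([0.46021112, 0.22393752, 1.1338932 ]), 'orientation': array([ 0.03492179, -0.04402786, -1.58435656])}
scene {'intrinsics': array([[414.6361368 ,   0.        , 314.05642403],
       [  0.        , 414.6361368 , 199.68432731],
       [  0.        ,   0.        ,   1.        ]]), 'origin': array([-0.00724653,  0.86983914,  0.54450804]), 'orientation': array([ 0.45264757, -1.30747036, -2.14548673])}
{'t': 0.1, 'q': array([-1.36637398e+00,  1.31085571e-01,  1.48915626e+00, -8.98244475e-06,
        1.52298549e+00, -8.54049213e-02]), 'dq': array([-0.00067179, -0.0004327 , -0.00332357, -0.00057062,  0.00014202,
        0.00117789]), 'joint_torque': array([ 1.03185997e-03, -5.61338675e+01, -4.93097734e+01,  7.71127339e-02,
        2.91865534e-02, -1.92278321e-05]), 'tool_pos': array([ 0.1713897 , -0.57449977,  0.23170012]), 'orientation': array([-3.10704943e+00, -4.53432987e-01,  1.66693674e-04]), 'force': array([-0.47742452, -0.07475394, -0.23758045]), 'wrist_torque': array([-0.05374514, -0.03270615,  0.01365921]), 'gripper_force': 0.0, 'opening': 0.09323656520368655}
```

View pics/top0.png

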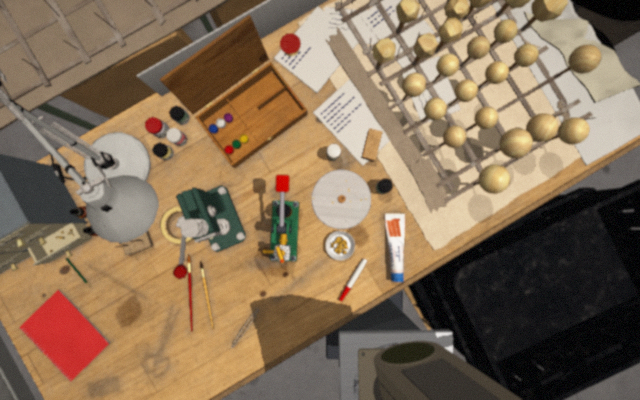

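View pics/scene0.png

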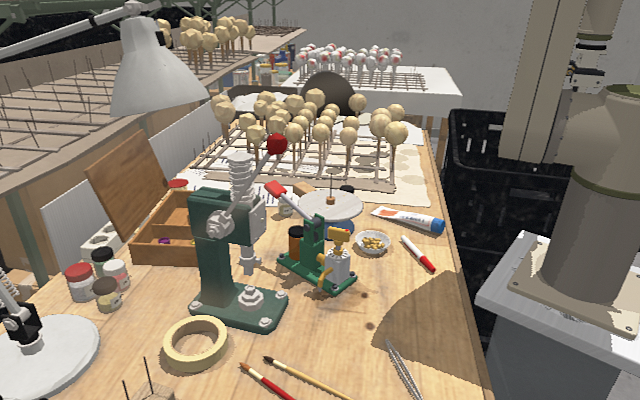

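The top view shows the red paddle at about (283,184), the pump at (283,225), the brass wing at (284,252), the dish at (340,244) and the tube at (395,247). The press is at (210,218).

```bash
python3 - <<'E'
from h import *
z=np.load('top0.npz');im,d,p=z['im'],z['d'],z['p']
big=cv2.resize(im[165:285,240:360],None,fx=5,fy=5,interpolation=cv2.INTER_CUBIC)
s=np.load('scene0.npz');b2=cv2.resize(s['im'][165:305,255:400],None,fx=4,fy=4,interpolation=cv2.INTER_CUBIC)
save('crop_top.png',big);save('crop_scene.png',b2)
hsv=cv2.cvtColor(im,cv2.COLOR_RGB2HSV).astype(int);H,S,V=hsv[...,0],hsv[...,1],hsv[...,2]
roi=np.zeros(d.shape,bool);roi[165:285,255:310]=1
def rep(n,m):
    q=p[m&(d>0)];v,u=np.nonzero(m);r=cv2.minAreaRect(q[:,:2].astype(np.float32)*1000)
    print(n,len(q),np.median(q,0).round(4),u.mean(),v.mean(),'zmax',q[:,2].max().round(3),r)
red=roi&((H<6)|(H>174))&(S>150)&(V>110);rep('red',red)
gr=roi&(H>50)&(H<95)&(S>90);rep('green',gr);rep('base',gr&(p[...,2]<.03))
rep('hi@wing',roi&(p[...,2]>.105)&(np.mgrid[:400,:640][0]>228))
rep('brass',roi&(H>12)&(H<32)&(S>150)&(p[...,2]>.09))
E
```

```text
red 213 [0.5587 0.3013 0.1605] 282.02803738317755 183.10747663551402 zmax 0.169 ((558.8890991210938, 301.6010437011719), (30.021379470825195, 38.69213104248047), 88.3834457397461)
green 662 [0.4492 0.2914 0.0123] 285.89123867069486 227.8489425981873 zmax 0.132 ((446.42437744140625, 308.7265930175781), (72.5501937866211, 148.72286987304688), 86.86531829833984)
base 527 [0.4354 0.2891 0.0116] 286.6034155597723 228.7628083491461 zmax 0.029 ((446.42437744140625, 308.7265930175781), (72.5501937866211, 148.72286987304688), 86.86531829833984)
hi@wing 159 [0.401  0.3105 0.1265] 280.3063583815029 243.41618497109826 zmax 0.133 ((404.4712219238281, 309.02642822265625), (46.12125015258789, 82.77153015136719), 89.21685791015625)
brass 68 [0.3843 0.3107 0.1283] 280.02941176470586 253.41176470588235 zmax 0.133 ((382.4940490722656, 310.0632629394531), (39.571842193603516, 15.861671447753906), 32.53636169433594)
```

View pics/crop_top.png

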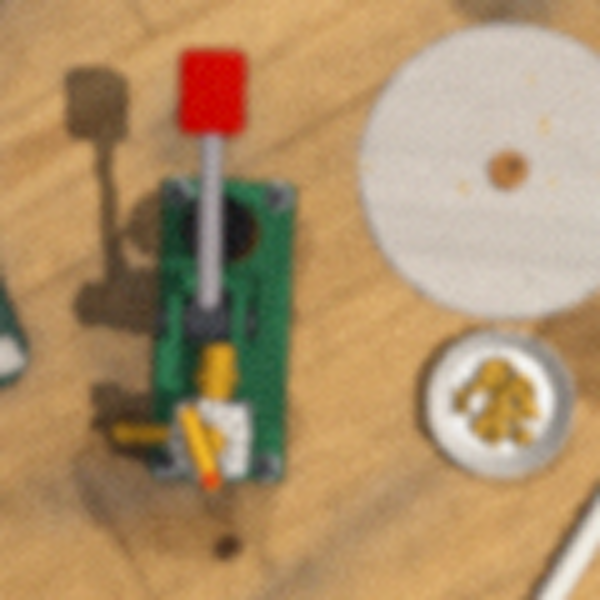

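View pics/crop_scene.png

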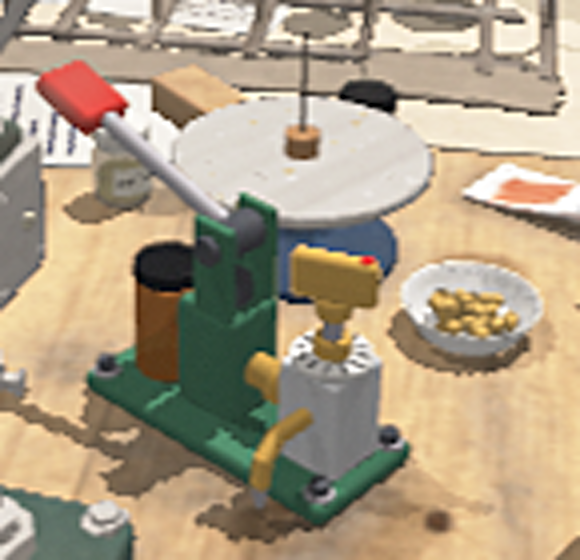

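Crops: the wing runs from about (190,410) to the red dot at (210,480) in the top crop. The brass pipe at (215,370) sits lower than the wing. A turntable with a spike stands to the right, and the press to the left. I'll measure the wing direction and the clearances next.

```bash
python3 - <<'E'
from h import *
z=np.load('top0.npz');im,d,p=z['im'],z['d'],z['p']
c=robot.get_calibration('top');K=c['intrinsics'];R=cv2.Rodrigues(c['orientation'])[0];o=c['origin']
def ray(u,v,h):
    r=R@np.array([(u-K[0,2])/K[0,0],-(v-K[1,2])/K[1,1],-1]);return o+r*(h-o[2])/r[2]
def crop(a,b,h): return ray(240+(a+.5)/5-.5,165+(b+.5)/5-.5,h)
hsv=cv2.cvtColor(im,cv2.COLOR_RGB2HSV).astype(int);H,S,V=hsv[...,0],hsv[...,1],hsv[...,2]
vv,uu=np.mgrid[:400,:640]
m=(vv>242)&(vv<266)&(uu>272)&(uu<290)&((H<32)|(H>174))&(S>150)&(V>120)
q=p[m];print(np.c_[uu[m],vv[m],(q*1000).round()][::4].astype(int).tolist())
rp=np.array([ray(a,b,.13) for a,b in zip(uu[m],vv[m])]);print(cv2.minAreaRect((rp[:,:2]*1000).astype(np.float32)))
t=p[m&(p[...,2]>.122)];mu=t.mean(0);w,v=np.linalg.eigh(np.cov(t[:,:2].T));print('top pts',len(t),mu,v[:,1],w)
print('ends',crop(187,408,.13),crop(210,485,.13))
print('paddle rect centre',crop(212,92,.16),'corners',[crop(a,b,.16).round(3)[:2] for a,b in((180,52),(245,52),(243,133),(180,133))])
print('boltcentres',[crop(a,b,.015).round(3)[:2] for a,b in((182,192),(280,196),(265,462))])
for f in('top0','scene0'):
    P=np.load(f+'.npz')['p'];P=P[(P[...,0]>.2)&(P[...,0]<.75)&(P[...,1]>.05)&(P[...,1]<.6)]
    print(f)
    for zl in(.06,.13,.17,.25):
        g=P[P[:,2]>zl];h=np.unique((g[:,:2]/.03).astype(int),axis=0,return_counts=True)
        print(zl,[(round(a*.03,2),round(b*.03,2)) for (a,b),n in zip(*h) if n>2])
E
```

```text
[[280, 243, 407, 318, 47], [284, 243, 407, 306, 49], [284, 244, 404, 307, 44], [276, 248, 398, 320, 130], [276, 249, 396, 321, 128], [277, 250, 393, 318, 127], [281, 250, 392, 310, 111], [280, 251, 391, 311, 128], [277, 252, 388, 318, 127], [281, 252, 388, 308, 128], [278, 253, 386, 315, 131], [282, 253, 385, 307, 114], [279, 254, 383, 313, 129], [283, 254, 381, 305, 104], [281, 255, 381, 308, 129], [280, 256, 378, 311, 131], [280, 257, 376, 311, 131], [280, 258, 373, 311, 127], [280, 259, 371, 311, 130], [280, 260, 368, 311, 128], [280, 261, 354, 322, 1], [284, 261, 365, 302, 120], [283, 262, 363, 303, 131]]
((386.23687744140625, 310.281982421875), (21.984375, 50.33570098876953), 86.22846221923828)
top pts 63 [0.3819471  0.31120543 0.12918573] [-0.94365094 -0.33094244] [7.57929111e-06 1.31986990e-04]
ends [0.40292439 0.31794375 0.13      ] [0.36434729 0.30677878 0.13      ]
paddle rect centre [0.55890677 0.30146405 0.16      ] corners [array([0.579, 0.317]), array([0.578, 0.285]), array([0.539, 0.286]), array([0.539, 0.317])]
boltcentres [array([0.517, 0.33 ]), array([0.514, 0.275])
[... 12309 characters left out ...]
.float64(0.48)), (np.float64(0.39), np.float64(0.48)), (np.float64(0.39), np.float64(0.51)), (np.float64(0.42), np.float64(0.45)), (np.float64(0.42), np.float64(0.48)), (np.float64(0.42), np.float64(0.51)), (np.float64(0.42), np.float64(0.54)), (np.float64(0.42), np.float64(0.57)), (np.float64(0.45), np.float64(0.45)), (np.float64(0.45), np.float64(0.48)), (np.float64(0.45), np.float64(0.51)), (np.float64(0.45), np.float64(0.54)), (np.float64(0.45), np.float64(0.57)), (np.float64(0.48), np.float64(0.54)), (np.float64(0.48), np.float64(0.57)), (np.float64(0.51), np.float64(0.51)), (np.float64(0.51), np.float64(0.54)), (np.float64(0.51), np.float64(0.57)), (np.float64(0.54), np.float64(0.54))]
```

The dispenser yaw is about -93°, the paddle top is at (0.559, 0.3015, 0.160) and the wing axis at (0.3835, 0.311). The dot points to about -162° in the world frame. I'll start by closing the fingers and moving over the paddle.

Request:
arm_command:
  targets:
    - {"x": 0.34,"y": 0.7,"z": 0.16,"rz": 0.32,"claw": 255}
    - {"x": 0.34,"y": 0.7,"z": 0.16,"rz": 0.32,"claw": 255}
    - {"x": 0.34,"y": 0.7,"z": 0.16,"rz": 0.32,"claw": 255}
    - {"x": 0.34,"y": 0.7,"z": 0.16,"rz": 0.32,"claw": 255}
    - {"x": 0.34,"y": 0.7,"z": 0.16,"rz": 0.32,"claw": 255}
    - {"x": 0.34,"y": 0.7,"z": 0.16,"rz": 0.32,"claw": 255}
    - {"x": 0.34,"y": 0.7,"z": 0.16,"rz": 0.32,"claw": 255}
    - {"x": 0.34,"y": 0.7,"z": 0.16,"rz": 0.32,"claw": 255}
    - {"x": 0.34,"y": 0.7,"z": 0.16,"rz": 0.32,"claw": 255}
    - {"x": 0.34,"y": 0.7,"z": 0.16,"rz": 0.32,"claw": 255}
  squeeze: 20

```text
schema error: expected keys x, y, z, rx, ry, rz, claw
```

Request:
arm_command:
  targets:
    - {"x": 0.34,"y": 0.7,"z": 0.16,"rx": 0,"ry": 0,"rz": 0.32,"claw": 255}
    - {"x": 0.34,"y": 0.7,"z": 0.16,"rx": 0,"ry": 0,"rz": 0.32,"claw": 255}
    - {"x": 0.34,"y": 0.7,"z": 0.16,"rx": 0,"ry": 0,"rz": 0.32,"claw": 255}
    - {"x": 0.34,"y": 0.7,"z": 0.16,"rx": 0,"ry": 0,"rz": 0.32,"claw": 255}
    - {"x": 0.34,"y": 0.7,"z": 0.16,"rx": 0,"ry": 0,"rz": 0.32,"claw": 255}
    - {"x": 0.34,"y": 0.7,"z": 0.16,"rx": 0,"ry": 0,"rz": 0.32,"claw": 255}
    - {"x": 0.34,"y": 0.7,"z": 0.16,"rx": 0,"ry": 0,"rz": 0.32,"claw": 255}
    - {"x": 0.34,"y": 0.7,"z": 0.16,"rx": 0,"ry": 0,"rz": 0.32,"claw": 255}
    - {"x": 0.34,"y": 0.7,"z": 0.16,"rx": 0,"ry": 0,"rz": 0.32,"claw": 255}
    - {"x": 0.34,"y": 0.7,"z": 0.16,"rx": 0,"ry": 0,"rz": 0.32,"claw": 255}
  squeeze: 20

```text
t: 0.93
tool_pos: [0.3426, -0.2218, 0.3137]
orientation: [2.806, 1.411, 0.002]
force: [-0.3, -0.5, 0.3]
opening: 0.0307
gripper_force: 0.0
```

Request:
arm_command:
  targets:
    - {"x": 0.3,"y": 0.7,"z": 0,"rx": 0,"ry": 0,"rz": 0.32,"claw": 255}
    - {"x": 0.3,"y": 0.7,"z": 0,"rx": 0,"ry": 0,"rz": 0.32,"claw": 255}
    - {"x": 0.3,"y": 0.7,"z": 0,"rx": 0,"ry": 0,"rz": 0.32,"claw": 255}
    - {"x": 0.3,"y": 0.7,"z": 0,"rx": 0,"ry": 0,"rz": 0.32,"claw": 255}
    - {"x": 0.3,"y": 0.7,"z": 0,"rx": 0,"ry": 0,"rz": 0.32,"claw": 255}
    - {"x": 0.3,"y": 0.7,"z": 0,"rx": 0,"ry": 0,"rz": 0.32,"claw": 255}
    - {"x": 0.3,"y": 0.7,"z": 0,"rx": 0,"ry": 0,"rz": 0.32,"claw": 255}
    - {"x": 0.3,"y": 0.7,"z": 0,"rx": 0,"ry": 0,"rz": 0.32,"claw": 255}
    - {"x": 0.3,"y": 0.7,"z": 0,"rx": 0,"ry": 0,"rz": 0.32,"claw": 255}
    - {"x": 0.3,"y": 0.7,"z": 0,"rx": 0,"ry": 0,"rz": 0.32,"claw": 255}

```text
t: 1.77
tool_pos: [0.4921, 0.1304, 0.3113]
orientation: [-2.216, -2.223, -0.0]
force: [0.8, 0.1, -0.3]
opening: 0.0008
gripper_force: 0.0
```

Request:
arm_command:
  targets:
    - {"x": 0.134,"y": 0.344,"z": 0,"rx": 0,"ry": 0,"rz": 0,"claw": 255}
    - {"x": 0.134,"y": 0.344,"z": 0,"rx": 0,"ry": 0,"rz": 0,"claw": 255}
    - {"x": 0.134,"y": 0.344,"z": 0,"rx": 0,"ry": 0,"rz": 0,"claw": 255}
    - {"x": 0.134,"y": 0.344,"z": 0,"rx": 0,"ry": 0,"rz": 0,"claw": 255}
    - {"x": 0.134,"y": 0.344,"z": 0,"rx": 0,"ry": 0,"rz": 0,"claw": 255}
    - {"x": 0.134,"y": 0.344,"z": -0.11,"rx": 0,"ry": 0,"rz": 0,"claw": 255}
    - {"x": 0.134,"y": 0.344,"z": -0.22,"rx": 0,"ry": 0,"rz": 0,"claw": 255}
    - {"x": 0.134,"y": 0.344,"z": -0.22,"rx": 0,"ry": 0,"rz": 0,"claw": 255}
    - {"x": 0.134,"y": 0.344,"z": -0.22,"rx": 0,"ry": 0,"rz": 0,"claw": 255}

```text
t: 2.52
tool_pos: [0.5542, 0.2952, 0.1936]
orientation: [-2.219, -2.217, 0.02]
force: [-0.7, -0.8, -1.6]
opening: 0.0008
gripper_force: 0.0
```

```bash
python3 - <<'E'
from h import *
im,d=robot.read_camera('scene');a=cv2.resize(im[130:310,240:420],(540,540));save('a1.png',a)
print(robot.read_state()['tool_pos'])
E
```

```text
[0.55581832 0.29572808 0.19795202]
```

View pics/a1.png

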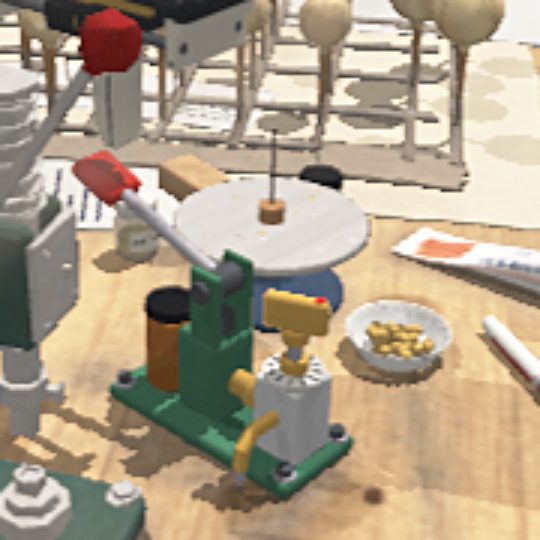

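The crop shows the closed fingers at (118,110), just above the paddle at (105,175), with the scene undisturbed. Next is the first stroke.

Request:
arm_command:
  targets:
    - {"x": 0.006,"y": 0.012,"z": -0.05,"rx": 0,"ry": 0,"rz": 0,"claw": 255}
    - {"x": 0.006,"y": 0.012,"z": -0.1,"rx": 0,"ry": 0,"rz": 0,"claw": 255}
    - {"x": 0.006,"y": 0.012,"z": -0.14,"rx": 0,"ry": 0,"rz": 0,"claw": 255}
    - {"x": 0.006,"y": 0.012,"z": -0.16,"rx": 0,"ry": 0,"rz": 0,"claw": 255}
    - {"x": 0.006,"y": 0.012,"z": -0.17,"rx": 0,"ry": 0,"rz": 0,"claw": 255}
    - {"x": 0.006,"y": 0.012,"z": -0.17,"rx": 0,"ry": 0,"rz": 0,"claw": 255}

```text
t: 3.07
tool_pos: [0.5635, 0.3036, 0.1204]
orientation: [2.222, 2.219, 0.007]
force: [3.3, 0.2, 6.4]
opening: 0.0004
gripper_force: 3.2
```

Request:
arm_command:
  targets:
    - {"x": 0,"y": 0,"z": -0.014,"rx": 0,"ry": 0,"rz": 0,"claw": 255}
    - {"x": 0,"y": 0,"z": -0.014,"rx": 0,"ry": 0,"rz": 0,"claw": 255}
    - {"x": 0,"y": 0,"z": -0.014,"rx": 0,"ry": 0,"rz": 0,"claw": 255}
    - {"x": 0,"y": 0,"z": -0.014,"rx": 0,"ry": 0,"rz": 0,"claw": 255}

```text
t: 3.4
tool_pos: [0.5634, 0.3038, 0.1146]
orientation: [2.222, 2.219, 0.007]
force: [0.7, 0.8, 6.7]
opening: 0.0006
gripper_force: 3.3
```

Request:
arm_command:
  targets:
    - {"x": 0,"y": 0,"z": -0.014,"rx": 0,"ry": 0,"rz": 0,"claw": 255}
    - {"x": 0,"y": 0,"z": -0.014,"rx": 0,"ry": 0,"rz": 0,"claw": 255}
    - {"x": 0,"y": 0,"z": -0.014,"rx": 0,"ry": 0,"rz": 0,"claw": 255}
    - {"x": 0,"y": 0,"z": -0.014,"rx": 0,"ry": 0,"rz": 0,"claw": 255}

```text
t: 3.73
tool_pos: [0.5634, 0.304, 0.1078]
orientation: [2.222, 2.219, 0.007]
force: [0.1, 0.8, 7.6]
opening: 0.0
gripper_force: 3.6
```

Request:
arm_command:
  targets:
    - {"x": 0,"y": 0,"z": -0.01,"rx": 0,"ry": 0,"rz": 0,"claw": 255}
    - {"x": 0,"y": 0,"z": -0.01,"rx": 0,"ry": 0,"rz": 0,"claw": 255}
    - {"x": 0,"y": 0,"z": -0.01,"rx": 0,"ry": 0,"rz": 0,"claw": 255}

```text
t: 3.98
tool_pos: [0.5639, 0.3043, 0.1047]
orientation: [2.221, 2.219, 0.009]
force: [-3.7, -0.5, 16.9]
opening: 0.0007
gripper_force: 7.7
```

The force jumped to 17 N, so the lever is on its stop. Release it, then do the second and third strokes.

Request:
arm_command:
  targets:
    - {"x": 0,"y": 0,"z": 0.07,"rx": 0,"ry": 0,"rz": 0,"claw": 255}
    - {"x": 0,"y": 0,"z": 0.14,"rx": 0,"ry": 0,"rz": 0,"claw": 255}
    - {"x": 0,"y": 0,"z": 0.208,"rx": 0,"ry": 0,"rz": 0,"claw": 255}
    - {"x": 0,"y": 0,"z": 0.208,"rx": 0,"ry": 0,"rz": 0,"claw": 255}
    - {"x": 0,"y": 0,"z": 0.208,"rx": 0,"ry": 0,"rz": 0,"claw": 255}
    - {"x": 0,"y": 0,"z": 0.208,"rx": 0,"ry": 0,"rz": 0,"claw": 255}
    - {"x": 0,"y": 0,"z": 0.208,"rx": 0,"ry": 0,"rz": 0,"claw": 255}
    - {"x": 0,"y": 0,"z": 0.208,"rx": 0,"ry": 0,"rz": 0,"claw": 255}

```text
t: 4.65
tool_pos: [0.5605, 0.3026, 0.201]
orientation: [-2.222, -2.219, 0.005]
force: [0.6, -0.7, -0.7]
opening: 0.0008
gripper_force: 0.0
```

Request:
arm_command:
  targets:
    - {"x": 0,"y": 0,"z": -0.06,"rx": 0,"ry": 0,"rz": 0,"claw": 255}
    - {"x": 0,"y": 0,"z": -0.12,"rx": 0,"ry": 0,"rz": 0,"claw": 255}
    - {"x": 0,"y": 0,"z": -0.16,"rx": 0,"ry": 0,"rz": 0,"claw": 255}
    - {"x": 0,"y": 0,"z": -0.19,"rx": 0,"ry": 0,"rz": 0,"claw": 255}
    - {"x": 0,"y": 0,"z": -0.2,"rx": 0,"ry": 0,"rz": 0,"claw": 255}
    - {"x": 0,"y": 0,"z": -0.208,"rx": 0,"ry": 0,"rz": 0,"claw": 255}
    - {"x": 0,"y": 0,"z": -0.208,"rx": 0,"ry": 0,"rz": 0,"claw": 255}
    - {"x": 0,"y": 0,"z": -0.208,"rx": 0,"ry": 0,"rz": 0,"claw": 255}
    - {"x": 0,"y": 0,"z": -0.208,"rx": 0,"ry": 0,"rz": 0,"claw": 255}

```text
t: 5.4
tool_pos: [0.5628, 0.3039, 0.104]
orientation: [2.221, 2.22, 0.006]
force: [-12.6, -4.2, 34.6]
opening: 0.0005
gripper_force: 15.4
```

Request:
arm_command:
  targets:
    - {"x": 0,"y": 0,"z": 0.07,"rx": 0,"ry": 0,"rz": 0,"claw": 255}
    - {"x": 0,"y": 0,"z": 0.14,"rx": 0,"ry": 0,"rz": 0,"claw": 255}
    - {"x": 0,"y": 0,"z": 0.208,"rx": 0,"ry": 0,"rz": 0,"claw": 255}
    - {"x": 0,"y": 0,"z": 0.208,"rx": 0,"ry": 0,"rz": 0,"claw": 255}
    - {"x": 0,"y": 0,"z": 0.208,"rx": 0,"ry": 0,"rz": 0,"claw": 255}
    - {"x": 0,"y": 0,"z": 0.208,"rx": 0,"ry": 0,"rz": 0,"claw": 255}
    - {"x": 0,"y": 0,"z": 0.208,"rx": 0,"ry": 0,"rz": 0,"claw": 255}
    - {"x": 0,"y": 0,"z": 0.208,"rx": 0,"ry": 0,"rz": 0,"claw": 255}

```text
t: 6.07
tool_pos: [0.5603, 0.3025, 0.2]
orientation: [-2.221, -2.219, 0.006]
force: [0.3, -0.3, -0.2]
opening: 0.0006
gripper_force: 0.0
```

Request:
arm_command:
  targets:
    - {"x": 0,"y": 0,"z": -0.06,"rx": 0,"ry": 0,"rz": 0,"claw": 255}
    - {"x": 0,"y": 0,"z": -0.12,"rx": 0,"ry": 0,"rz": 0,"claw": 255}
    - {"x": 0,"y": 0,"z": -0.16,"rx": 0,"ry": 0,"rz": 0,"claw": 255}
    - {"x": 0,"y": 0,"z": -0.19,"rx": 0,"ry": 0,"rz": 0,"claw": 255}
    - {"x": 0,"y": 0,"z": -0.2,"rx": 0,"ry": 0,"rz": 0,"claw": 255}
    - {"x": 0,"y": 0,"z": -0.208,"rx": 0,"ry": 0,"rz": 0,"claw": 255}
    - {"x": 0,"y": 0,"z": -0.208,"rx": 0,"ry": 0,"rz": 0,"claw": 255}
    - {"x": 0,"y": 0,"z": -0.208,"rx": 0,"ry": 0,"rz": 0,"claw": 255}
    - {"x": 0,"y": 0,"z": -0.208,"rx": 0,"ry": 0,"rz": 0,"claw": 255}

```text
t: 6.82
tool_pos: [0.5628, 0.304, 0.104]
orientation: [2.221, 2.22, 0.006]
force: [-12.2, -5.6, 36.4]
opening: 0.0006
gripper_force: 15.8
```

Request:
arm_command:
  targets:
    - {"x": 0,"y": 0,"z": 0.07,"rx": 0,"ry": 0,"rz": 0,"claw": 255}
    - {"x": 0,"y": 0,"z": 0.14,"rx": 0,"ry": 0,"rz": 0,"claw": 255}
    - {"x": 0,"y": 0,"z": 0.208,"rx": 0,"ry": 0,"rz": 0,"claw": 255}
    - {"x": 0,"y": 0,"z": 0.208,"rx": 0,"ry": 0,"rz": 0,"claw": 255}
    - {"x": 0,"y": 0,"z": 0.208,"rx": 0,"ry": 0,"rz": 0,"claw": 255}
    - {"x": 0,"y": 0,"z": 0.208,"rx": 0,"ry": 0,"rz": 0,"claw": 255}
    - {"x": 0,"y": 0,"z": 0.208,"rx": 0,"ry": 0,"rz": 0,"claw": 255}
    - {"x": 0,"y": 0,"z": 0.208,"rx": 0,"ry": 0,"rz": 0,"claw": 255}

```text
t: 7.48
tool_pos: [0.5603, 0.3025, 0.1999]
orientation: [-2.221, -2.219, 0.006]
force: [-0.1, -0.5, -0.3]
opening: 0.0006
gripper_force: 0.0
```

Three strokes are done. Move over the wing, opening the fingers and turning the tool on the way.

Request:
arm_command:
  targets:
    - {"x": 0,"y": 0,"z": 0.08,"rx": 0,"ry": 0,"rz": 0.06,"claw": 0}
    - {"x": -0.354,"y": 0.017,"z": 0.12,"rx": 0,"ry": 0,"rz": 0.6,"claw": 0}
    - {"x": -0.354,"y": 0.017,"z": 0.12,"rx": 0,"ry": 0,"rz": 0.6,"claw": 0}
    - {"x": -0.354,"y": 0.017,"z": 0.12,"rx": 0,"ry": 0,"rz": 0.6,"claw": 0}
    - {"x": -0.354,"y": 0.017,"z": 0.12,"rx": 0,"ry": 0,"rz": 0.6,"claw": 0}
    - {"x": -0.354,"y": 0.017,"z": 0.12,"rx": 0,"ry": 0,"rz": 0.6,"claw": 0}
    - {"x": -0.354,"y": 0.017,"z": 0.12,"rx": 0,"ry": 0,"rz": 0.6,"claw": 0}
    - {"x": -0.354,"y": 0.017,"z": 0.12,"rx": 0,"ry": 0,"rz": 0.6,"claw": 0}
    - {"x": -0.354,"y": 0.017,"z": 0.12,"rx": 0,"ry": 0,"rz": 0.6,"claw": 0}
    - {"x": -0.354,"y": 0.017,"z": 0.12,"rx": 0,"ry": 0,"rz": 0.6,"claw": 0}

```text
t: 8.32
tool_pos: [0.3838, 0.3113, 0.2614]
orientation: [-0.569, -3.088, 0.002]
force: [0.1, 0.7, -0.3]
opening: 0.0626
gripper_force: 0.0
```

Request:
arm_command:
  targets:
    - {"x": 0,"y": 0,"z": 0,"rx": 0,"ry": 0,"rz": 0.338,"claw": 0}
    - {"x": 0,"y": 0,"z": 0,"rx": 0,"ry": 0,"rz": 0.338,"claw": 0}
    - {"x": 0,"y": 0,"z": 0,"rx": 0,"ry": 0,"rz": 0.338,"claw": 0}
    - {"x": 0,"y": 0,"z": 0,"rx": 0,"ry": 0,"rz": 0.338,"claw": 0}
    - {"x": 0,"y": 0,"z": 0,"rx": 0,"ry": 0,"rz": 0.338,"claw": 0}
    - {"x": 0,"y": 0,"z": 0,"rx": 0,"ry": 0,"rz": 0.338,"claw": 0}
    - {"x": 0,"y": 0,"z": 0,"rx": 0,"ry": 0,"rz": 0.338,"claw": 0}
    - {"x": 0,"y": 0,"z": 0,"rx": 0,"ry": 0,"rz": 0.338,"claw": 0}
    - {"x": 0,"y": 0,"z": 0,"rx": 0,"ry": 0,"rz": 0.338,"claw": 0}

```text
t: 9.07
tool_pos: [0.3842, 0.3114, 0.2619]
orientation: [0.472, -3.105, 0.001]
force: [0.7, -0.8, 0.0]
opening: 0.0932
gripper_force: 0.0
```

```bash
python3 - <<'E'
from h import *
im,d=robot.read_camera('wrist');c=robot.get_calibration('wrist');save('w1.png',im);np.savez('w1.npz',im=im,d=d,p=cloud(d,c))
s=robot.read_state();print(s['tool_pos'],s['orientation'],s['q'],s['opening'])
p=cloud(d,c);m=(abs(p[...,0]-.3835)<.035)&(abs(p[...,1]-.311)<.035)&(p[...,2]>.118)&(p[...,2]<.14)
if m.sum()>5:
    t=p[m];print(len(t),t.mean(0),cv2.minAreaRect((t[:,:2]*1000).astype(np.float32)))
E
```

```text
[0.38430158 0.31140576 0.26212031] [ 4.73120453e-01 -3.10495646e+00  6.00326381e-04] [ 5.77316556e-01 -1.67822758e-01  1.72929468e+00 -1.87135903e-05
  1.58100439e+00 -1.29590541e+00] 0.09254781927463333
406 [0.38138335 0.31240679 0.12926776] ((382.7426452636719, 312.83758544921875), (42.69636535644531, 9.953296661376953), 19.030920028686523)
```

View pics/w1.png

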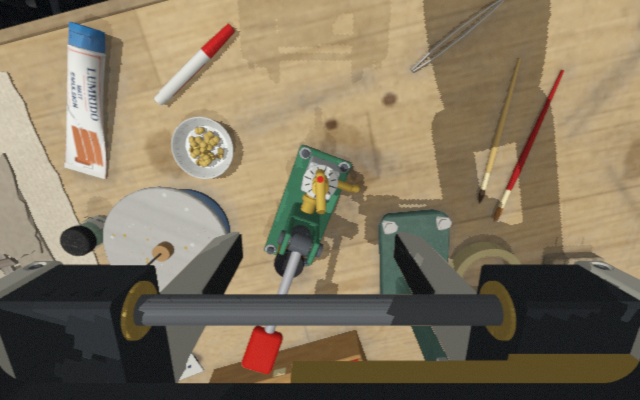

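The wrist view shows the wing at (320,185) with its dot towards the robot, between the open fingers. The depth puts the wing centre at (0.3827, 0.3128), at 19°. Before descending, I'll check the press clearance.

```bash
python3 - <<'E'
from h import *
for f in('top0','scene0','w1'):
    P=np.load(f+'.npz')['p'].reshape(-1,3)
    P=P[(P[:,0]>.28)&(P[:,0]<.5)&(P[:,1]>.36)&(P[:,1]<.6)&(P[:,2]>.15)&(P[:,2]<.45)]
    if len(P):
        r=np.hypot(P[:,0]-.3827,P[:,1]-.3128);i=np.argsort(r)[:4];print(f,P[i].round(3).tolist(),r[i].round(3))
E
```

```text
top0 [[0.438, 0.448, 0.224], [0.438, 0.448, 0.213], [0.439, 0.448, 0.184], [0.439, 0.448, 0.194]] [0.146 0.146 0.147 0.147]
scene0 [[0.436, 0.448, 0.208], [0.437, 0.448, 0.206], [0.436, 0.449, 0.204], [0.436, 0.449, 0.203]] [0.146 0.146 0.146 0.146]
w1 [[0.379, 0.36, 0.313], [0.379, 0.36, 0.323], [0.379, 0.36, 0.322], [0.379, 0.36, 0.32]] [0.047 0.047 0.047 0.047]
```

Request:
arm_command:
  targets:
    - {"x": -0.003,"y": 0.003,"z": -0.08,"rx": 0,"ry": 0,"rz": 0.014,"claw": 0}
    - {"x": -0.003,"y": 0.003,"z": -0.12,"rx": 0,"ry": 0,"rz": 0.014,"claw": 0}
    - {"x": -0.003,"y": 0.003,"z": -0.12,"rx": 0,"ry": 0,"rz": 0.014,"claw": 0}

```text
t: 9.37
tool_pos: [0.3804, 0.3114, 0.1974]
orientation: [0.517, -3.091, 0.005]
force: [-0.3, 0.9, -0.3]
opening: 0.0931
gripper_force: 0.0
```

Nothing on the press is closer than 146 mm to the axis, and the gripper sweeps about 101 mm, so it clears. Descend and grip.

Request:
arm_command:
  targets:
    - {"x": 0,"y": 0,"z": -0.06,"rx": 0,"ry": 0,"rz": 0,"claw": 0}
    - {"x": 0,"y": 0,"z": -0.12,"rx": 0,"ry": 0,"rz": 0,"claw": 0}
    - {"x": 0,"y": 0,"z": -0.16,"rx": 0,"ry": 0,"rz": 0,"claw": 0}
    - {"x": 0,"y": 0,"z": -0.178,"rx": 0,"ry": 0,"rz": 0,"claw": 0}
    - {"x": 0,"y": 0,"z": -0.178,"rx": 0,"ry": 0,"rz": 0,"claw": 0}
    - {"x": 0,"y": 0,"z": -0.178,"rx": 0,"ry": 0,"rz": 0,"claw": 0}

```text
t: 9.87
tool_pos: [0.3835, 0.3134, 0.1149]
orientation: [-0.519, 3.098, 0.0]
force: [-0.5, -1.4, 0.4]
opening: 0.0932
gripper_force: 0.0
```

Request:
arm_command:
  targets:
    - {"x": 0,"y": 0,"z": 0,"rx": 0,"ry": 0,"rz": 0,"claw": 255}
    - {"x": 0,"y": 0,"z": 0,"rx": 0,"ry": 0,"rz": 0,"claw": 255}
    - {"x": 0,"y": 0,"z": 0,"rx": 0,"ry": 0,"rz": 0,"claw": 255}
    - {"x": 0,"y": 0,"z": 0,"rx": 0,"ry": 0,"rz": 0,"claw": 255}
    - {"x": 0,"y": 0,"z": 0,"rx": 0,"ry": 0,"rz": 0,"claw": 255}
    - {"x": 0,"y": 0,"z": 0,"rx": 0,"ry": 0,"rz": 0,"claw": 255}
    - {"x": 0,"y": 0,"z": 0,"rx": 0,"ry": 0,"rz": 0,"claw": 255}
    - {"x": 0,"y": 0,"z": 0,"rx": 0,"ry": 0,"rz": 0,"claw": 255}
    - {"x": 0,"y": 0,"z": 0,"rx": 0,"ry": 0,"rz": 0,"claw": 255}
    - {"x": 0,"y": 0,"z": 0,"rx": 0,"ry": 0,"rz": 0,"claw": 255}
  squeeze: 25

```text
t: 10.7
tool_pos: [0.3829, 0.313, 0.1136]
orientation: [0.519, -3.098, 0.0]
force: [-0.1, -1.0, 0.4]
opening: 0.031
gripper_force: 0.0
```

```bash
python3 -c "
from h import *
s=robot.read_state();[print(k,np.round(s[k],4)) for k in('tool_pos','orientation','q','force','wrist_torque','opening','gripper_force')]"
```

```text
tool_pos [0.3829 0.313  0.1136]
orientation [ 0.5194 -3.0982  0.    ]
q [ 0.5815 -0.065   1.9105  0.      1.2963 -1.3215]
force [-0.0888 -1.0289  0.4147]
wrist_torque [ 0.0173 -0.1085 -0.0676]
opening 0.031
gripper_force 0.0
```

Request:
arm_command:
  targets:
    - {"x": 0,"y": 0,"z": 0,"rx": 0,"ry": 0,"rz": 0,"claw": 255}
    - {"x": 0,"y": 0,"z": 0,"rx": 0,"ry": 0,"rz": 0,"claw": 255}
    - {"x": 0,"y": 0,"z": 0,"rx": 0,"ry": 0,"rz": 0,"claw": 255}
    - {"x": 0,"y": 0,"z": 0,"rx": 0,"ry": 0,"rz": 0,"claw": 255}
    - {"x": 0,"y": 0,"z": 0,"rx": 0,"ry": 0,"rz": 0,"claw": 255}
    - {"x": 0,"y": 0,"z": 0,"rx": 0,"ry": 0,"rz": 0,"claw": 255}

```text
t: 11.2
tool_pos: [0.3829, 0.3132, 0.1136]
orientation: [0.52, -3.098, -0.0]
force: [-0.6, 2.1, -0.3]
opening: 0.0178
gripper_force: 25.0
```

Request:
arm_command:
  targets:
    - {"x": 0,"y": 0,"z": 0,"rx": 0,"ry": 0,"rz": -0.04,"claw": 255}
    - {"x": 0,"y": 0,"z": 0,"rx": 0,"ry": 0,"rz": -0.08,"claw": 255}
    - {"x": 0,"y": 0,"z": 0,"rx": 0,"ry": 0,"rz": -0.12,"claw": 255}
    - {"x": 0,"y": 0,"z": 0,"rx": 0,"ry": 0,"rz": -0.16,"claw": 255}
    - {"x": 0,"y": 0,"z": 0,"rx": 0,"ry": 0,"rz": -0.2,"claw": 255}
    - {"x": 0,"y": 0,"z": 0,"rx": 0,"ry": 0,"rz": -0.2,"claw": 255}

```text
t: 11.7
tool_pos: [0.3829, 0.3132, 0.1136]
orientation: [-0.112, -3.139, -0.0]
force: [-0.7, 2.7, -1.5]
opening: 0.0177
gripper_force: 25.0
```

```bash
cat > st.py <<'E'
from h import *
s=robot.read_state();[print(k,np.round(s[k],4)) for k in('t','tool_pos','q','force','wrist_torque','joint_torque','opening','gripper_force')];print('yang',s['q'][0]-s['q'][5])
E
python3 st.py
```

```text
t 11.7
tool_pos [0.3829 0.3132 0.1136]
q [ 5.8170e-01 -6.5000e-02  1.9104e+00  3.0000e-04  1.2962e+00 -9.1770e-01]
force [-0.6929  2.6922 -1.5336]
wrist_torque [ 0.4738 -0.0367 -0.034 ]
joint_torque [ -1.0828 -43.0187 -46.135   -0.8022   0.3533   1.8268]
opening 0.0177
gripper_force 25.001
yang 1.4994173780626983
```

The opening is 17.7 mm where the wing is only 10 mm thick, so the fingertips are on the 19 mm hub. I'll release, rise 9 mm and check the wing's angle.

Request:
arm_command:
  targets:
    - {"x": 0,"y": 0,"z": 0,"rx": 0,"ry": 0,"rz": 0,"claw": 120}
    - {"x": 0,"y": 0,"z": 0,"rx": 0,"ry": 0,"rz": 0,"claw": 120}
    - {"x": 0,"y": 0,"z": 0,"rx": 0,"ry": 0,"rz": 0,"claw": 120}
    - {"x": 0,"y": 0,"z": 0.018,"rx": 0,"ry": 0,"rz": 0,"claw": 120}
    - {"x": 0,"y": 0,"z": 0.018,"rx": 0,"ry": 0,"rz": 0,"claw": 120}
    - {"x": 0,"y": 0,"z": 0.018,"rx": 0,"ry": 0,"rz": 0,"claw": 120}

```text
t: 12.2
tool_pos: [0.3836, 0.3134, 0.1237]
orientation: [0.106, 3.138, 0.001]
force: [1.0, 0.4, 0.2]
opening: 0.0482
gripper_force: 0.0
```

```bash
cat > wing.py <<'E'
from h import *
for n in('top','scene','wrist'):
    c=robot.get_calibration(n);im,d=robot.read_camera(n);p=cloud(d,c)
    h=cv2.cvtColor(im,cv2.COLOR_RGB2HSV).astype(int);H,S,V=h[...,0],h[...,1],h[...,2]
    reg=(np.hypot(p[...,0]-.3827,p[...,1]-.3128)<.032)&(p[...,2]>.098)&(p[...,2]<.138)
    m=reg&(H>12)&(H<32)&(S>130);r=reg&((H<7)|(H>174))&(S>130)&(p[...,2]>.12)
    top=m&(p[...,2]>.124)
    for k,mm in(('brass',m),('top',top),('dot',r)):
        if mm.sum()>3:
            q=p[mm];print(n,k,len(q),q.mean(0).round(4),cv2.minAreaRect((q[:,:2]*1000).astype(np.float32)))
    if n=='scene': save('sc%d.png'%int(robot.read_state()['t']*10),cv2.resize(im[190:290,290:390],(500,500)))
E
python3 wing.py; python3 st.py; ls pics
```

```text
scene brass 204 [0.3749 0.3172 0.1169] ((374.9768371582031, 317.1928405761719), (10.381624221801758, 33.004573822021484), 89.82243347167969)
scene top 61 [0.3751 0.3161 0.128 ] ((374.96099853515625, 315.3652038574219), (7.457619667053223, 33.07147216796875), 88.4151840209961)
scene dot 8 [0.3658 0.3131 0.1315] ((366.6788024902344, 312.8565979003906), (4.991794586181641, 8.307025909423828), 56.31266403198242)
wrist brass 1415 [0.3801 0.3136 0.125 ] ((382.4690246582031, 313.71173095703125), (43.05887985229492, 16.964935302734375), 8.819892883300781)
wrist top 1108 [0.3821 0.3133 0.129 ] ((382.3738708496094, 313.37506103515625), (9.81395149230957, 43.164268493652344), 85.75126647949219)
wrist dot 115 [0.3676 0.3146 0.1308] ((367.4757080078125, 314.3111267089844), (6.314263820648193, 6.465422630310059), 43.9044189453125)
t 12.35
tool_pos [0.383  0.313  0.1227]
q [ 5.8150e-01 -7.5200e-02  1.9025e+00 -1.0000e-04  1.3141e+00 -9.2170e-01]
force [-0.9021  0.5916 -0.7033]
wrist_torque [ 0.0695 -0.1716  0.0221]
joint_torque [-1.1200e-02 -4.2794e+01 -4.6722e+01  3.1400e-02  6.4400e-02 -7.2000e-03]
opening 0.049
gripper_force 0.0
yang 1.503185822688689
a1.png
crop_scene.png
crop_top.png
sc123.png
scene0.png
top0.png
w1.png
```

The wing followed the turn exactly, by 0.40 rad, and it is still aligned (85.75° against the tool's 86.1°). I'll re-grip at the new height.

Request:
arm_command:
  targets:
    - {"x": 0,"y": 0,"z": 0,"rx": 0,"ry": 0,"rz": 0,"claw": 255}
    - {"x": 0,"y": 0,"z": 0,"rx": 0,"ry": 0,"rz": 0,"claw": 255}
    - {"x": 0,"y": 0,"z": 0,"rx": 0,"ry": 0,"rz": 0,"claw": 255}
    - {"x": 0,"y": 0,"z": 0,"rx": 0,"ry": 0,"rz": 0,"claw": 255}
    - {"x": 0,"y": 0,"z": 0,"rx": 0,"ry": 0,"rz": 0,"claw": 255}
    - {"x": 0,"y": 0,"z": 0,"rx": 0,"ry": 0,"rz": 0,"claw": 255}
    - {"x": 0,"y": 0,"z": 0,"rx": 0,"ry": 0,"rz": 0,"claw": 255}
    - {"x": 0,"y": 0,"z": 0,"rx": 0,"ry": 0,"rz": 0,"claw": 255}
    - {"x": 0,"y": 0,"z": 0,"rx": 0,"ry": 0,"rz": 0,"claw": 255}

```text
t: 13.1
tool_pos: [0.383, 0.3132, 0.1226]
orientation: [0.106, 3.14, 0.0]
force: [1.0, 2.2, -1.2]
opening: 0.0099
gripper_force: 25.0
```

```bash
python3 st.py
```

```text
t 13.1
tool_pos [0.383  0.3132 0.1226]
q [ 5.8160e-01 -7.5000e-02  1.9025e+00  2.0000e-04  1.3139e+00 -9.2140e-01]
force [ 1.0118  2.2371 -1.237 ]
wrist_torque [ 0.3056 -0.1836 -0.0957]
joint_torque [ -0.4625 -42.8352 -46.3759  -0.3802   0.4425  -0.0509]
opening 0.0099
gripper_force 24.9958
yang 1.503059788057705
```

Now it's on the wing, at 9.9 mm. Keep turning clockwise.

Request:
arm_command:
  targets:
    - {"x": 0,"y": 0,"z": 0,"rx": 0,"ry": 0,"rz": -0.05,"claw": 255}
    - {"x": 0,"y": 0,"z": 0,"rx": 0,"ry": 0,"rz": -0.1,"claw": 255}
    - {"x": 0,"y": 0,"z": 0,"rx": 0,"ry": 0,"rz": -0.15,"claw": 255}
    - {"x": 0,"y": 0,"z": 0,"rx": 0,"ry": 0,"rz": -0.2,"claw": 255}
    - {"x": 0,"y": 0,"z": 0,"rx": 0,"ry": 0,"rz": -0.25,"claw": 255}
    - {"x": 0,"y": 0,"z": 0,"rx": 0,"ry": 0,"rz": -0.3,"claw": 255}
    - {"x": 0,"y": 0,"z": 0,"rx": 0,"ry": 0,"rz": -0.35,"claw": 255}
    - {"x": 0,"y": 0,"z": 0,"rx": 0,"ry": 0,"rz": -0.35,"claw": 255}
    - {"x": 0,"y": 0,"z": 0,"rx": 0,"ry": 0,"rz": -0.35,"claw": 255}

```text
t: 13.85
tool_pos: [0.3829, 0.3131, 0.1226]
orientation: [-1.172, -2.915, -0.0]
force: [0.8, 1.5, -1.2]
opening: 0.0096
gripper_force: 25.0
```

```bash
python3 st.py
```

```text
t 13.85
tool_pos [0.3829 0.3131 0.1226]
q [ 5.8160e-01 -7.5000e-02  1.9026e+00  1.0000e-04  1.3141e+00 -2.2450e-01]
force [ 0.8203  1.487  -1.1993]
wrist_torque [ 0.2299 -0.1496 -0.049 ]
joint_torque [ -0.4096 -42.824  -46.4889  -0.319    0.2762   0.7266]
opening 0.0096
gripper_force 24.9965
yang 0.8061330547827403
```

Request:
arm_command:
  targets:
    - {"x": 0,"y": 0,"z": 0,"rx": 0,"ry": 0,"rz": -0.03,"claw": 255}
    - {"x": 0,"y": 0,"z": 0,"rx": 0,"ry": 0,"rz": -0.06,"claw": 255}
    - {"x": 0,"y": 0,"z": 0,"rx": 0,"ry": 0,"rz": -0.09,"claw": 255}
    - {"x": 0,"y": 0,"z": 0,"rx": 0,"ry": 0,"rz": -0.12,"claw": 255}
    - {"x": 0,"y": 0,"z": 0,"rx": 0,"ry": 0,"rz": -0.12,"claw": 255}
    - {"x": 0,"y": 0,"z": 0,"rx": 0,"ry": 0,"rz": -0.12,"claw": 255}

```text
t: 14.35
tool_pos: [0.3829, 0.3131, 0.1226]
orientation: [-1.511, -2.754, 0.0]
force: [0.4, 1.7, -1.1]
opening: 0.0098
gripper_force: 25.0
```

```bash
python3 st.py
```

```text
t 14.35
tool_pos [0.3829 0.3131 0.1226]
q [ 5.8160e-01 -7.5000e-02  1.9025e+00  1.0000e-04  1.3142e+00  1.4500e-02]
force [ 0.3657  1.6945 -1.0621]
wrist_torque [ 0.1785 -0.061  -0.0483]
joint_torque [ -0.4863 -42.8208 -46.5646  -0.3672   0.1751   0.3568]
opening 0.0098
gripper_force 24.9964
yang 0.5670994392752174
```

Request:
arm_command:
  targets:
    - {"x": 0,"y": 0,"z": 0,"rx": 0,"ry": 0,"rz": -0.02,"claw": 255}
    - {"x": 0,"y": 0,"z": 0,"rx": 0,"ry": 0,"rz": -0.04,"claw": 255}
    - {"x": 0,"y": 0,"z": 0,"rx": 0,"ry": 0,"rz": -0.04,"claw": 255}
    - {"x": 0,"y": 0,"z": 0,"rx": 0,"ry": 0,"rz": -0.04,"claw": 255}

```text
t: 14.68
tool_pos: [0.3829, 0.313, 0.1226]
orientation: [-1.621, -2.691, 0.0]
force: [-1.1, 1.6, -0.7]
opening: 0.0098
gripper_force: 25.0
```

```bash
python3 st.py
```

```text
t 14.6833
tool_pos [0.3829 0.313  0.1226]
q [ 5.8150e-01 -7.5000e-02  1.9025e+00  1.0000e-04  1.3142e+00  9.5000e-02]
force [-1.1117  1.567  -0.6762]
wrist_torque [ 0.2483 -0.0313 -0.0446]
joint_torque [ -0.5939 -42.825  -46.6168  -0.4127   0.1179   0.2207]
opening 0.0098
gripper_force 24.9963
yang 0.4865640376924987
```

Request:
arm_command:
  targets:
    - {"x": 0,"y": 0,"z": 0,"rx": 0,"ry": 0,"rz": -0.02,"claw": 255}
    - {"x": 0,"y": 0,"z": 0,"rx": 0,"ry": 0,"rz": -0.04,"claw": 255}
    - {"x": 0,"y": 0,"z": 0,"rx": 0,"ry": 0,"rz": -0.04,"claw": 255}
    - {"x": 0,"y": 0,"z": 0,"rx": 0,"ry": 0,"rz": -0.04,"claw": 255}

```text
t: 15.02
tool_pos: [0.383, 0.313, 0.1226]
orientation: [1.727, 2.624, -0.0]
force: [-0.1, 0.5, -0.7]
opening: 0.0105
gripper_force: 26.0
```

```bash
python3 st.py
```

```text
t 15.0167
tool_pos [0.383  0.313  0.1226]
q [ 5.8160e-01 -7.5000e-02  1.9025e+00 -2.0000e-04  1.3142e+00  1.7510e-01]
force [-0.0779  0.478  -0.6601]
wrist_torque [-0.0063 -0.0516  0.4792]
joint_torque [-6.45400e-01 -4.27233e+01 -4.66223e+01  6.17000e-02  5.20000e-03
  7.32800e-01]
opening 0.0105
gripper_force 26.0346
yang 0.40645116467580755
```

Request:
arm_command:
  targets:
    - {"x": 0,"y": 0,"z": 0,"rx": 0,"ry": 0,"rz": -0.02,"claw": 255}
    - {"x": 0,"y": 0,"z": 0,"rx": 0,"ry": 0,"rz": -0.04,"claw": 255}
    - {"x": 0,"y": 0,"z": 0,"rx": 0,"ry": 0,"rz": -0.04,"claw": 255}
    - {"x": 0,"y": 0,"z": 0,"rx": 0,"ry": 0,"rz": -0.04,"claw": 255}

```text
t: 15.35
tool_pos: [0.383, 0.313, 0.1227]
orientation: [1.831, 2.553, -0.0]
force: [0.1, 0.5, -0.3]
opening: 0.0111
gripper_force: 27.2
```

```bash
python3 st.py
```

```text
t 15.35
tool_pos [0.383  0.313  0.1227]
q [ 5.8160e-01 -7.5100e-02  1.9025e+00 -1.0000e-04  1.3143e+00  2.5540e-01]
force [ 0.1138  0.4734 -0.3466]
wrist_torque [-0.021  -0.0159  0.5269]
joint_torque [ -0.7094 -42.5828 -46.5791   0.0781  -0.1117   0.7879]
opening 0.0111
gripper_force 27.1683
yang 0.32611895709195277
```

The torque jumped to 0.5 N m at about 0.44 rad tool yaw, so the screw is seated. Back off to about 2.02 rad yaw, a turn of +1.69 rad.

Request:
arm_command:
  targets:
    - {"x": 0,"y": 0,"z": 0,"rx": 0,"ry": 0,"rz": 0.05,"claw": 255}
    - {"x": 0,"y": 0,"z": 0,"rx": 0,"ry": 0,"rz": 0.1,"claw": 255}
    - {"x": 0,"y": 0,"z": 0,"rx": 0,"ry": 0,"rz": 0.15,"claw": 255}
    - {"x": 0,"y": 0,"z": 0,"rx": 0,"ry": 0,"rz": 0.2,"claw": 255}
    - {"x": 0,"y": 0,"z": 0,"rx": 0,"ry": 0,"rz": 0.25,"claw": 255}
    - {"x": 0,"y": 0,"z": 0,"rx": 0,"ry": 0,"rz": 0.3,"claw": 255}
    - {"x": 0,"y": 0,"z": 0,"rx": 0,"ry": 0,"rz": 0.35,"claw": 255}
    - {"x": 0,"y": 0,"z": 0,"rx": 0,"ry": 0,"rz": 0.4,"claw": 255}
    - {"x": 0,"y": 0,"z": 0,"rx": 0,"ry": 0,"rz": 0.45,"claw": 255}

```text
t: 16.1
tool_pos: [0.3831, 0.3131, 0.1226]
orientation: [0.533, 3.096, 0.001]
force: [0.8, 1.7, -1.2]
opening: 0.01
gripper_force: 24.9
```

Request:
arm_command:
  targets:
    - {"x": 0,"y": 0,"z": 0,"rx": 0,"ry": 0,"rz": 0.05,"claw": 255}
    - {"x": 0,"y": 0,"z": 0,"rx": 0,"ry": 0,"rz": 0.1,"claw": 255}
    - {"x": 0,"y": 0,"z": 0,"rx": 0,"ry": 0,"rz": 0.15,"claw": 255}
    - {"x": 0,"y": 0,"z": 0,"rx": 0,"ry": 0,"rz": 0.2,"claw": 255}
    - {"x": 0,"y": 0,"z": 0,"rx": 0,"ry": 0,"rz": 0.25,"claw": 255}
    - {"x": 0,"y": 0,"z": 0,"rx": 0,"ry": 0,"rz": 0.3,"claw": 255}
    - {"x": 0,"y": 0,"z": 0,"rx": 0,"ry": 0,"rz": 0.35,"claw": 255}
    - {"x": 0,"y": 0,"z": 0,"rx": 0,"ry": 0,"rz": 0.395,"claw": 255}
    - {"x": 0,"y": 0,"z": 0,"rx": 0,"ry": 0,"rz": 0.395,"claw": 255}
    - {"x": 0,"y": 0,"z": 0,"rx": 0,"ry": 0,"rz": 0.395,"claw": 255}

```text
t: 16.93
tool_pos: [0.3831, 0.3133, 0.1226]
orientation: [-0.687, 3.065, 0.001]
force: [2.4, 4.2, -1.8]
opening: 0.0099
gripper_force: 24.9
```

```bash
python3 st.py; python3 wing.py; python3 - <<'E'
from h import *
im,d=robot.read_camera('wrist');save('w2.png',im)
E
ls pics
```

```text
t 16.9333
tool_pos [0.3831 0.3133 0.1226]
q [ 5.8160e-01 -7.4900e-02  1.9024e+00  4.0000e-04  1.3135e+00 -1.4301e+00]
force [ 2.3914  4.2354 -1.806 ]
wrist_torque [ 0.6873 -0.3791  0.0858]
joint_torque [ -0.9618 -43.1869 -46.1205  -0.7502   1.1145  -0.6879]
opening 0.0099
gripper_force 24.8647
yang 2.0116426232713267
scene brass 142 [0.3772 0.3158 0.1161] ((379.32232666015625, 316.1378479003906), (41.6971549987793, 11.766803741455078), 26.727581024169922)
scene top 38 [0.3796 0.3152 0.1275] ((380.3960876464844, 314.34014892578125), (41.396114349365234, 7.589737892150879), 26.727582931518555)
scene dot 5 [0.3667 0.3067 0.1312] ((366.6109313964844, 306.8291320800781), (4.039920330047607, 1.743504285812378), 13.006196975708008)
wrist brass 1288 [0.38   0.3119 0.1275] ((382.2861022949219, 313.190185546875), (42.84364700317383, 13.997790336608887), 33.88745880126953)
wrist top 1133 [0.3819 0.3128 0.1291] ((382.333251953125, 313.0300598144531), (43.102088928222656, 10.289597511291504), 25.922142028808594)
wrist dot 109 [0.369  0.3067 0.1309] ((368.9726867675781, 306.5211181640625), (6.700657844543457, 5.8389177322387695), 24.667736053466797)
a1.png
crop_scene.png
crop_top.png
sc123.png
sc170.png
scene0.png
top0.png
w1.png
w2.png
```

View pics/w2.png

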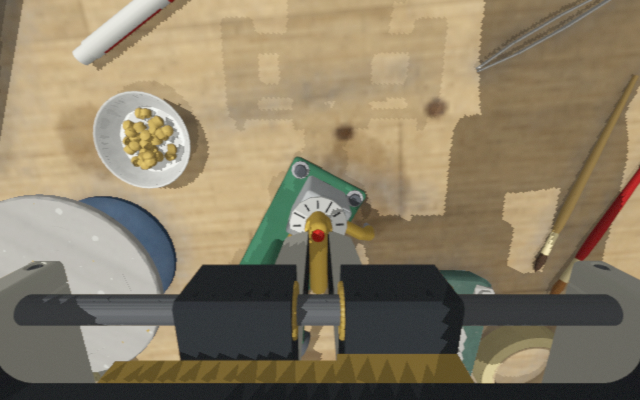

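The wrist view shows the wing held between the pads at (318,250). The wing is at 205.9°, 90° ± 2° back from its seat. I'll let it settle, check the lever and the bystanders, and hand in.

Request:
arm_command:
  targets:
    - {"x": 0,"y": 0,"z": 0,"rx": 0,"ry": 0,"rz": 0,"claw": 255}
    - {"x": 0,"y": 0,"z": 0,"rx": 0,"ry": 0,"rz": 0,"claw": 255}
    - {"x": 0,"y": 0,"z": 0,"rx": 0,"ry": 0,"rz": 0,"claw": 255}
    - {"x": 0,"y": 0,"z": 0,"rx": 0,"ry": 0,"rz": 0,"claw": 255}
    - {"x": 0,"y": 0,"z": 0,"rx": 0,"ry": 0,"rz": 0,"claw": 255}
    - {"x": 0,"y": 0,"z": 0,"rx": 0,"ry": 0,"rz": 0,"claw": 255}

```text
t: 17.63
tool_pos: [0.3831, 0.3133, 0.1226]
orientation: [-0.688, 3.065, 0.001]
force: [1.8, 5.1, -3.0]
opening: 0.0102
gripper_force: 24.9
```

```bash
python3 - <<'E'
from h import *
im,d=robot.read_camera('scene');p=cloud(d,robot.get_calibration('scene'));z=np.load('scene0.npz');
for I,P in((z['im'],z['p']),(im,p)):
    h=cv2.cvtColor(I,cv2.COLOR_RGB2HSV).astype(int);m=((h[...,0]<6)|(h[...,0]>174))&(h[...,1]>140)&(np.hypot(P[...,0]-.56,P[...,1]-.3)<.05)&(P[...,2]>.06);print('paddle',m.sum(),P[m].mean(0))
w=(slice(195,260),slice(350,450));print('dish/tube diff',np.abs(im[w].astype(int)-z['im'][w]).mean())
s=robot.read_state();print(s['gripper_force'],s['q'][0]-s['q'][5],s['dq'].round(4))
print(robot.close_job())
E
```

```text
paddle 208 [0.55365244 0.30722025 0.15907053]
paddle 208 [0.5536889  0.30724166 0.15901155]
dish/tube diff 7.306102564102564
24.87614393234253 2.0124984519155875 [-0.0006  0.0013 -0.001  -0.0005  0.0002  0.0003]
the job is handed in; nothing more can be done
None
```

I handed the job in after three full lever strokes with the lever back up; the thumbscrew was seated, then backed off about 90° and is still gripped at about 25 N, and I saw no sign that the dish, jar or tube had moved, though I did not measure their positions at the end.

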